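# Open the swing-bolt strap clamp

### The job

The spare hot bar is clamped under the jig's hinged steel strap by an eyebolt and wing nut. Back the wing nut off only as far as it takes for the eyebolt to swing freely out of the strap's slot (an eighth of a turn beyond that at most, so that the clamp closes again with one twist), never forcing the bolt against the strap, and fold the eyebolt right out and down. Then lift the strap at least half-way to upright so that it stands open by itself, and leave everything else on the table where it is.

Things in the scene. Friction and masses are not known exactly. Their poses are not given: they have to be found in the camera images.
- jig: Strap clamp jig, fixed: aluminium base 153 x 84 x 16 mm, a hinged steel strap 40 wide, 14 thick along it, top 71 mm above the table. Origin on the table under the strap; x along the strap from the eyebolt (end nearer the robot) to the strap hinge, z up. Bolt pin at x -70, z 18 mm, strap pin at x 75, z 64, both along y. Nothing near the nut is higher than 80 mm but nut and bolt.
- nut_wings (a point): Aluminium wing nut; point on its axis half-way up the wing tips, 28 mm above its underside. x along the wings, z up the bolt. Wings 10 mm thick, 49 mm tip to tip, 10 to 37 mm above the underside, over a hub 17 mm across, 9 high. Right-hand thread: counter-clockwise from above loosens, rising 10 mm a turn, about 0.2 N m. More than 1 rad is needed; how much differs each time and is found by feel.
- nut_foot (a point): Underside of the washer (19 mm across, 2.5 mm thick) that rides under the nut, on the nut's axis, 30.5 mm below nut_wings. Same axes as nut_wings.
- bolt_pin (a point): Centre of the pin on which the eyebolt's eye swings, at the foot of the jig's near end. The bolt is 9 mm across and 75 mm long from here; its end shows 11 mm above the nut's hub at the start.
- eyebolt (a joint): Swing of the eyebolt about its pin, rad: 0 upright in the slot, growing as it leans out from the strap (jig -x, towards the robot), 1.35 folded out against its stop. Once clear it swings easily and falls out by itself beyond 0.3. While the nut is too tight, its washer catches behind the keeper plates after 1 to 2 mm of movement.
- strap_nose (a point): Middle of the strap's forked nose (40 mm wide in y, 14 mm thick; open slot 12 mm wide for the eyebolt), on the bolt's axis, 145 mm from the strap pin, half-way through the thickness. Its flat outer sides can be pinched. x towards the hinge, z out of its top. A spring plunger pushes the nose up 1 to 2 mm as the nut loosens. Two keeper plates, 3 mm thick, are screwed to the fork's ends and stand 1 to 4 mm above its top, set differently each time.
- strap_pin (a point): Centre of the strap's hinge pin.
- strap (a joint): Opening of the strap about its hinge pin, rad: 0 clamped, growing as the nose rises, 1.57 upright, stop at 1.7. Stiff hinge: about 4 N at the nose; it stays where it is left.
- brass_gauge: Brass gauge block, 34 x 18 x 14 mm, beside the jig on its left; a bystander. Origin at the centre of its underside.
- spare_knob: Spare star knob, 47 mm across, 21 mm high, beside the jig on its right; a bystander. Origin at the centre of its underside.
- croc_clip: Crocodile clip, 62 mm long, beside the jig on its left; a bystander. Origin at the centre of its underside.
- petri_dish: Clear petri dish, 66 mm across, 13 mm high, in front of the microscope; a bystander. Origin at the centre of its underside.
- tray_front: Black component tray, 98 x 84 x 6 mm, in front of the microscope; a bystander. Origin at the centre of its underside.
- tape_roll: Roll of amber tape, 66 mm across, 19 mm high, at the front left; a bystander. Origin at the centre of its underside.
- vial_blue: Small vial with a ribbed cap, 23 mm across, 51 mm high, between bonder and microscope; a bystander. Origin at the centre of its underside.

How it is judged:
On the way, in this order (a step that is already met when the one before it is completed fails the run):
1. the wing nut has lifted off the strap while the eyebolt still stands in the slot (z of nut_foot in the frame of strap_nose above 0.008 m and value of joint eyebolt below 0.2 rad), for 0.1 s.
2. the eyebolt is folded out while the strap is still down (value of joint eyebolt above 1.1 rad and value of joint strap below 0.1 rad), for 0.2 s.
3. the strap is lifted (value of joint strap above 0.78 rad), for 0.2 s.
At the end, for the whole second after the job is handed in: The eyebolt is folded out (beyond 1.1 rad) and the strap stands open by itself at more than 0.78 rad (45 degrees) and at rest (value of joint eyebolt above 1.1 rad and value of joint strap above 0.78 rad and velocity of joint strap between -0.05 and 0.05 rad/s); the robot touches nothing.
It fails at once if the eyebolt, washer or nut is forced against the strap with more than 35 N (contact force between eyebolt and strap above 35 N).
It fails at once if the wing nut is backed off more than an eighth of a turn beyond the point where the bolt comes free: with the bolt upright, its washer stands more than 1.7 mm above the keeper plates' top edges (z of keeper_c0 in the frame of nut_foot below -0.0072 m and value of joint each of eyebolt, strap below 0.1 rad).
It fails at once if something else on the table is moved by more than 20 mm (distance of any of brass_gauge, spare_knob, croc_clip, petri_dish, tray_front, tape_roll, vial_blue from where it was at the start of the episode above 0.02 m).
It also fails if it takes over 72 s, if anything falls off the work surface, if the arm or the gripper's body presses on something with over 40 N, if the wrist force passes 120 N, or if a joint passes its speed limit or range.

### The arm

A 6-joint arm with a two-finger parallel gripper is mounted at the origin on a cart in front of the work surface, level with it; the furniture and walls round the work are solid. World frame = base frame: x ahead of the robot, y to its left, z up, the work surface at z = 0. Lengths are in m, angles in rad, forces in N, time in s.
With the tool pointing down it reaches from about 0.35 to 0.85 m from the base axis. Payload 8.1 kg.
Tool frame: the origin (TCP) lies midway between the tips of the shut fingers; the grasp point (between the pads) lies r.grasp_offset behind it (r.grasp_offset is the distance from the TCP to the grasp point, in m); z points along the fingers, y is the line along which they close (so a half turn about z gives the same grasp; the last joint's range is limited). The gripper opens to 85 mm and grips with 20 to 120 N. Pads are 22 mm wide; open, the fingers measure 114 mm over their backs; the gripper's body (76 mm by 85 mm) begins 54 mm behind the grasp point. The pads swing forward as they close: fully open they stand 13 mm farther back than shut.
Start: joints at [-1.258, 0.13, 1.488, -0, 1.523, -0.085], TCP at [0.232, -0.553, 0.231] pointing down, gripper open.
Joint ranges: [-2.96, 2.96], [-0.89, 2.26], [0.02, 2.5], [-1.34, 4.48], [0, 2.73], [-2.66, 2.66]. Speed limits (rad/s): [2.39, 2.39, 2.79, 3.14, 3.14, 3.14].

### API

Orientations are given as a rotation vector (axis times angle).
In Python, from bench import r, cams, job gives the robot as it stands.
- The arm moves only by the tool servo_tool, never from a script. Its argument "series" is a list of rows, each an object with "offset": the shift along the tool's x, y, z normalised to -1 to 1, where 1 is 0.02 m, a list of three; "rotation": the turn, a rotation vector about the tool's x, y, z normalised to -1 to 1, where 1 is 6 degrees, a list of three. In form: [{"offset": [dx, dy, dz], "rotation": [ax, ay, az]}, ...]. A call has 1 to 10 rows; each row shifts and turns the commanded pose from where the row before left it, along the tool's axes as they then stand; what a row does not reach is not made up. A row lasts 1/10 s, in which the tool goes at most 50 mm and 8.59 degrees, less where a joint would pass 70% of its speed; a pose out of reach is approached as far as the arm can. A call with a number of a shift or a turn outside -1 to 1 is refused whole. A call with a gripper value outside its range is refused whole. "claw" is the opening, from 0 (shut) to 1 (fully open), set as the call begins (left out, the last holds). The fingers move at their own pace and stop on an object; "newtons" is the grip in N (left out, the last holds). Time passes only in rows, so rows that do not move let the fingers close. It gives the time, the measured TCP pose, the force, the opening and the grip force at its end, in the units of the state.
- r.sense(): the state, without advancing time (a new reading comes with each control period).
- cams.grab_frame(name): name is "scene" or "side" or "wrist"; returns a dict with "img" (400x640x3 uint8, red, green, blue), "K" (3x3 intrinsics, pixels), "k1" (the pictures are not rectified: a ray, as slopes to the right and down, at radius r is drawn at 1 + k1 r^2 times it, then the intrinsics apply), "rvec" (rotation vector, rad) and "tvec" (3), from world to camera coordinates, as OpenCV has them; the wrist camera has in their place "T_tool_cam" (4x4, takes a point from camera to tool coordinates, whose origin is the TCP and whose axes are the flange's). Camera axes: x right, y down, z forward; pixel columns grow to the right and rows downward; lengths in m; the calibration is good to about 2 mm. A picture is of the moment at which its call begins: read the wrist's pose just before it. There is no depth.
- job.hand_in(): hands the job in; it is judged then, once.
The state is a dict: "clock": time; "joint_positions": joint angles; "qd": joint speeds; "joint_torque": joint torques, N m; "ee_pos": TCP position; "tcp_rot": TCP orientation; "force": force on the tool from outside, world axes, zero at the start; "ft_torque": the same for the moment, N m; "width": finger opening in m; "grasp_force": force on a finger pad.
Only numpy, scipy, OpenCV 4.12 (cv2) and the standard library are available. Lean on these libraries where they do the work, as an engineer would, in place of code of your own. Each camera call takes 0.05 s, during which the arm holds its last target. There are 200 camera calls.

## Working session

There is one attempt and no reset: what is moved stays moved. The work goes in short steps, Python scripts to look and compute and a tool call to move; the robot and the scene stay as the last step left them, time stands still between calls to the robot, and variables do not carry over. Pictures are saved under pics/ and viewed, at most 12 in all, crops included, and the job is handed in when it is done.

Besides the shell and the picture viewer there is one more tool, called as name(argument=value, ...) on one line, values as JSON. servo_tool: Moves the arm, as the interface text tells. Scaled input: -1 to 1 covers 0.02 m each way for a shift and 6 degrees each way for a turn. Its arguments: {"type":"object","properties":{"series":{"type":"array"},"claw":{"type":"number"},"newtons":{"type":"number"}},"required":["series"]}

```bash
mkdir -p pics; ls; python3 - <<'E'
from bench import r,cams
import cv2,numpy as np
s=r.sense();print(s,r.grasp_offset)
for n in("scene","side"):
    f=cams.grab_frame(n);cv2.imwrite(f"pics/{n}0.png",f["img"][:,:,::-1])
    np.savez(f"{n}0.npz",**f)
    print(n,f["K"].tolist(),f["k1"],f["rvec"],f["tvec"])
f=cams.grab_frame("wrist");print(f["K"].tolist(),f["k1"],f["T_tool_cam"])
E
```

```text
pics
{'clock': 0.0, 'joint_positions': array([-1.25841515e+00,  1.31214241e-01,  1.48926017e+00, -5.92393168e-06,
        1.52298128e+00, -8.54043493e-02]), 'qd': array([ 8.05526433e-04,  7.54099243e-04, -1.10640864e-03,  4.77291211e-04,
        8.20091667e-05, -4.40303640e-05]), 'joint_torque': array([-1.26231374e-03, -5.69409442e+01, -5.00546694e+01, -2.04462326e-04,
        1.52307161e-02, -4.10314044e-05]), 'ee_pos': array([ 0.23227668, -0.5526314 ,  0.23022321]), 'tcp_rot': array([-3.07784513e+00, -6.20363407e-01,  3.40440424e-04]), 'force': array([ 0.64720039,  0.20671666, -0.36312006]), 'ft_torque': array([-0.04850417,  0.05574155,  0.01861546]), 'grasp_force': 0.0, 'width': 0.08527054137845438} 0.0187
scene [[361.48442161538617, 0.0, 322.0068207341891], [0.0, 361.48442161538617, 197.67421005805613], [0.0, 0.0, 1.0]] 0.019010023781549746 [ 2.35896861 -0.63300334  0.21959876] [-0.46817617  0.26068351  0.74131824]
side [[470.6911135485147, 0.0, 317.7288490988749], [0.0, 470.6911135485147, 196.45413893217892], [0.0, 0.0, 1.0]] 0.041396083187345625 [ 0.43520314 -2.51750824  1.45850285] [0.50595336 0.1534084  0.98455411]
[[325.3761663884965, 0.0, 321.2989930948567], [0.0, 325.3761663884965, 200.69775795973226], [0.0, 0.0, 1.0]] -0.027103057249419953 [[ 6.27099455e-04 -9.62601741e-01 -2.70919722e-01  6.80867057e-02]
 [ 9.99999644e-01  7.56816647e-04 -3.74331515e-04  2.52813822e-04]
 [ 5.65368723e-04 -2.70919390e-01  9.62601872e-01 -1.42080626e-01]
 [ 0.00000000e+00  0.00000000e+00  0.00000000e+00  1.00000000e+00]]
```

View pics/scene0.png

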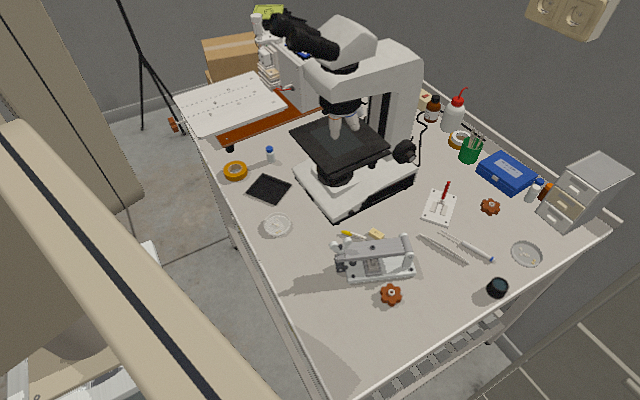

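View pics/side0.png

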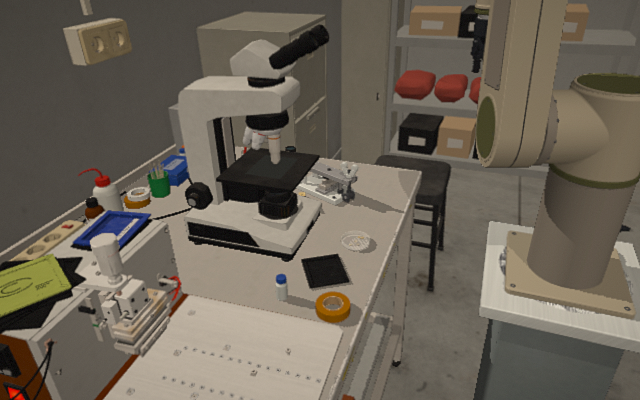

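The scene view shows the jig at about (375,258), with the nut and bolt end near (340,257) and the strap hinge near (405,245). In the side view it is partly hidden, around (340,185). I'll localise it roughly and zoom in.

```bash
cat > h.py <<'E'
import numpy as np,cv2
from scipy.spatial.transform import Rotation as R
def cam(f,s=None):
    if "T_tool_cam" in f:
        T=np.eye(4);T[:3,:3]=R.from_rotvec(s["tcp_rot"]).as_matrix();T[:3,3]=s["ee_pos"]
        W=T@f["T_tool_cam"];return W[:3,:3],W[:3,3]
    Rm=R.from_rotvec(f["rvec"]).as_matrix();return Rm.T,-Rm.T@f["tvec"]
def ray(f,uv,s=None):
    K=f["K"];d=np.array([float(f["k1"]),0,0,0])
    n=cv2.undistortPoints(np.array([[uv]],float),K,d)[0,0]
    A,c=cam(f,s);v=A@np.r_[n,1];return c,v/np.linalg.norm(v)
def plane(f,uv,z,s=None):
    c,v=ray(f,uv,s);return c+v*(z-c[2])/v[2]
def proj(f,p,s=None):
    A,c=cam(f,s);q=A.T@(np.asarray(p)-c);n=q[:2]/q[2];r2=n@n
    return (f["K"]@np.r_[n*(1+float(f["k1"])*r2),1])[:2]
E
python3 - <<'E'
from h import *
f=dict(np.load("scene0.npz"));g=dict(np.load("side0.npz"))
for uv,z in [((340,250),.08),((405,238),.07),((390,296),.01),((375,232),.01),((350,283),0),((415,276),0),((348,234),0)]:print(uv,plane(f,uv,z).round(3))
a=f["img"][220:312,320:430,::-1];cv2.imwrite("pics/c1.png",cv2.resize(a,None,fx=6.5,fy=6.5,interpolation=cv2.INTER_CUBIC))
E
```

```text
(340, 250) [ 0.502 -0.143  0.08 ]
(405, 238) [ 0.644 -0.183  0.07 ]
(390, 296) [ 0.559 -0.256  0.01 ]
(375, 232) [ 0.627 -0.105  0.01 ]
(350, 283) [ 0.505 -0.184  0.   ]
(415, 276) [ 0.639 -0.242 -0.   ]
(348, 234) [ 0.572 -0.072  0.   ]
```

View pics/c1.png

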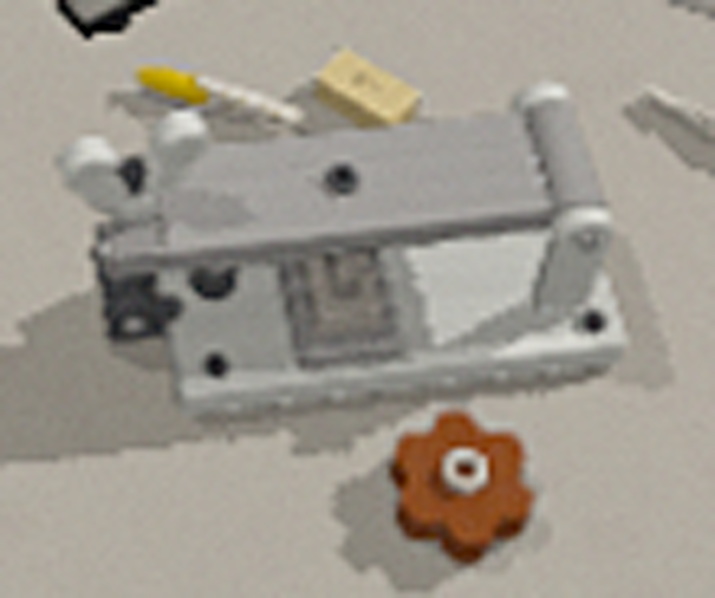

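The crop shows the strap jig with the wing tips at full-frame pixels about (334,244) and (348.5,240), and the knob below right of it. Next I hover the wrist camera above the nut.

servo_tool(series=[{"offset":[1,-0.66,0],"rotation":[0,0,0]},{"offset":[1,-0.66,0],"rotation":[0,0,0]},{"offset":[1,-0.66,0],"rotation":[0,0,0]},{"offset":[1,-0.66,0],"rotation":[0,0,0]},{"offset":[1,-0.66,0],"rotation":[0,0,0]},{"offset":[1,-0.66,0],"rotation":[0,0,0]},{"offset":[1,-0.66,0],"rotation":[0,0,0]},{"offset":[1,-0.66,0],"rotation":[0,0,0]},{"offset":[1,-0.66,0],"rotation":[0,0,0]},{"offset":[1,-0.66,0],"rotation":[0,0,0]}], claw=1)

```text
clock: 1.15
ee_pos: [0.366, -0.353, 0.231]
tcp_rot: [-3.079, -0.621, 0.0]
force: [1.2, -0.0, -0.6]
width: 0.0852
grasp_force: 0.0
```

servo_tool(series=[{"offset":[1,-0.66,0],"rotation":[0,0,0]},{"offset":[1,-0.66,0],"rotation":[0,0,0]},{"offset":[1,-0.66,0],"rotation":[0,0,0]},{"offset":[1,-0.66,0],"rotation":[0,0,0]},{"offset":[1,-0.66,0],"rotation":[0,0,0]},{"offset":[1,-0.66,0],"rotation":[0,0,0]},{"offset":[1,-0.66,0],"rotation":[0,0,0]},{"offset":[1,-0.66,0],"rotation":[0,0,0]},{"offset":[1,-0.66,0],"rotation":[0,0,0]},{"offset":[0,0,0],"rotation":[0,0,0]}])

```text
clock: 2.15
ee_pos: [0.4865, -0.1725, 0.2309]
tcp_rot: [-3.078, -0.625, -0.0]
force: [-0.1, -0.6, 0.2]
width: 0.0854
grasp_force: 0.0
```

```bash
python3 - <<'E'
from bench import r,cams
from h import *
s=r.sense();f=cams.grab_frame("wrist");np.savez("w1.npz",s_p=s["ee_pos"],tcp_rot=s["tcp_rot"],ee_pos=s["ee_pos"],**f)
print(s["joint_positions"],s["ee_pos"],s["tcp_rot"],s["force"],np.abs(s["qd"]).max())
cv2.imwrite("pics/w1.png",f["img"][:,:,::-1])
print(proj(f,[.505,-.143,.1],s))
E
```

```text
[-4.40765734e-01 -9.68660508e-02  1.71866268e+00  9.53523500e-04
  1.52039073e+00  7.29549813e-01] [ 0.48652799 -0.17250854  0.23093871] [-3.07773839e+00 -6.24581323e-01 -1.45755108e-04] [-0.14874834 -0.57308175  0.19698181] 0.05050708418545798
[297.58175412 158.07740545]
```

View pics/w1.png

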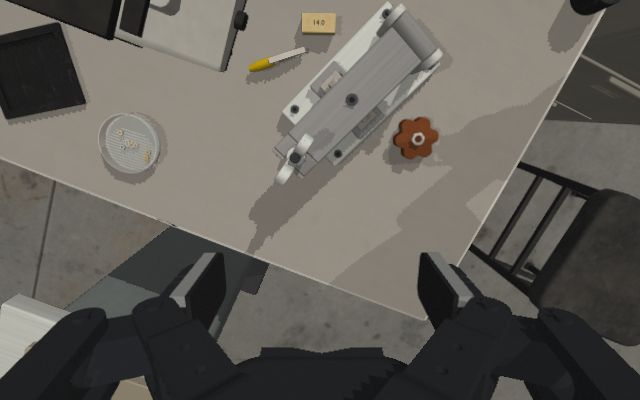

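The wrist view shows the nut with its bolt end at about (294,158) and its wing tips near (306,139) and (280,180). The hinge ends are near (394,12) and (437,52), and all the bystanders are clear of the approach.

```bash
python3 - <<'E'
from h import *
f=dict(np.load("w1.npz"));s=f
im=f["img"].astype(int)
x0,x1,y0,y1=255,330,125,200
c=im[y0:y1,x0:x1];m=((c.min(2)>185)).astype(np.uint8)
n,l,st,ce=cv2.connectedComponentsWithStats(m)
for i in range(1,n):
    if st[i,4]>15:print(st[i],ce[i]+[x0,y0])
cv2.imwrite("pics/c2.png",np.hstack([cv2.resize(c.astype(np.uint8)[:,:,::-1],(400,400),interpolation=cv2.INTER_CUBIC),cv2.cvtColor(cv2.resize(m*255,(400,400),interpolation=0),cv2.COLOR_GRAY2BGR)]))
print("bolt",plane(f,(294,158),.0935,s)); print("pin",plane(f,(394,12),.064,s),plane(f,(437,52),.064,s))
E
```

```text
[46 11 10 10 62] [305.37096774 141.30645161]
[25 42 10 11 64] [284.34375  172.578125]
bolt [ 0.50280239 -0.14005327  0.0935    ]
pin [ 0.64794036 -0.17158519  0.064     ] [ 0.63429505 -0.2205072   0.064     ]
```

View pics/c2.png

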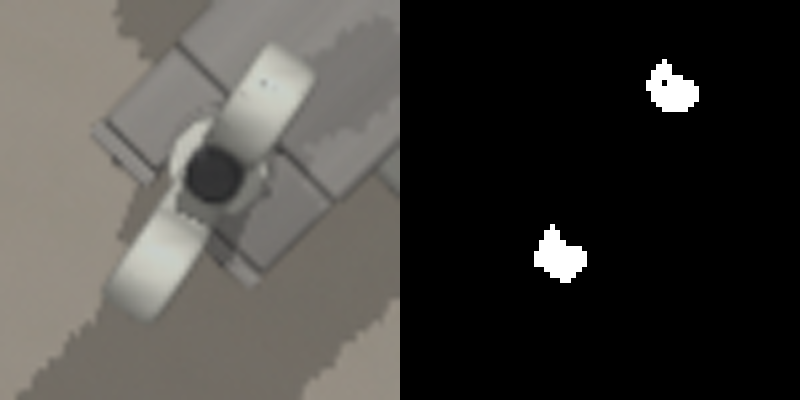

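Zoomed in, the bolt end is at about (295,158) and the wing outer ends at about (310,136) and (279.5,183). The keeper plates show at the fork ends.

```bash
python3 - <<'E'
from h import *
f=dict(np.load("w1.npz"));g=dict(np.load("scene0.npz"))
b=plane(f,(294.9,157.8),.0935,f);print("bolt",b, plane(g,(340.3,246.9),.0935))
a=plane(f,(309.9,135.9),.103,f);c=plane(f,(279.4,182.8),.103,f)
print("tips",a,c,np.linalg.norm(a-c),(a+c)/2)
d=a-c;print("wing yaw deg",np.degrees(np.arctan2(d[1],d[0])))
p=(plane(f,(394,12),.064,f)+plane(f,(437,52),.064,f))/2;j=p-b;print("jig yaw",np.degrees(np.arctan2(j[1],j[0])),np.hypot(*j[:2]))
A=R.from_rotvec(f["tcp_rot"]).as_matrix();print("tool x yaw",np.degrees(np.arctan2(A[1,0],A[0,0])))
t=A.T@(b+[0,0,0]-f["ee_pos"]);print("bolt in tool",t)
E
```

```text
bolt [ 0.50326537 -0.1407034   0.0935    ] [ 0.50178937 -0.14415532  0.0935    ]
tips [ 0.52629094 -0.14553123  0.103     ] [ 0.47991499 -0.13665032  0.103     ] 0.047218635415474185 [ 0.50310296 -0.14109078  0.103     ]
wing yaw deg -10.840797640475683
jig yaw -21.87369923711258 0.1485465981518412
tool x yaw 22.943079897695192
bolt in tool [ 0.0277684  -0.02261641  0.13747188]
```

servo_tool(series=[{"offset":[0.7,-0.57,0],"rotation":[0,0,0]},{"offset":[0.7,-0.57,0],"rotation":[0,0,0]},{"offset":[0,0,0.67],"rotation":[0,0,0.94]},{"offset":[0,0,0.67],"rotation":[0,0,0.94]},{"offset":[0,0,0.67],"rotation":[0,0,0.94]},{"offset":[0,0,0.67],"rotation":[0,0,0.94]},{"offset":[0,0,0.67],"rotation":[0,0,0.94]},{"offset":[0,0,0.67],"rotation":[0,0,0.94]},{"offset":[0,0,0],"rotation":[0,0,0]},{"offset":[0,0,0],"rotation":[0,0,0]}])

```text
clock: 3.2
ee_pos: [0.5021, -0.1434, 0.1509]
tcp_rot: [3.127, -0.299, -0.001]
force: [-0.7, -0.2, 0.2]
width: 0.0853
grasp_force: 0.0
```

```bash
python3 - <<'E'
from bench import r,cams
from h import *
s=r.sense();f=cams.grab_frame("wrist");np.savez("w2.npz",tcp_rot=s["tcp_rot"],ee_pos=s["ee_pos"],**f)
print(s["joint_positions"],s["ee_pos"],s["tcp_rot"],s["force"],s["ft_torque"])
u=proj(f,[.503,-.141,.1],s);print(u)
x,y=[int(v) for v in u];x0=x-100;y0=y-90
c=f["img"][y0:y0+150,x0:x0+200,::-1];print(x0,y0);cv2.imwrite("pics/w2.png",cv2.resize(c,None,fx=4,fy=4,interpolation=cv2.INTER_CUBIC))
E
```

```text
[-3.76323485e-01 -2.66329871e-02  1.79942586e+00 -2.18255126e-04
  1.36952926e+00  1.38514128e+00] [ 0.50211489 -0.1434451   0.15089541] [ 3.12733027e+00 -2.98979151e-01 -1.19405939e-03] [-0.67918912 -0.15712146  0.18440782] [-0.04517479  0.00449175  0.00885398]
[316.39553314 221.41026825]
216 131
```

View pics/w2.png

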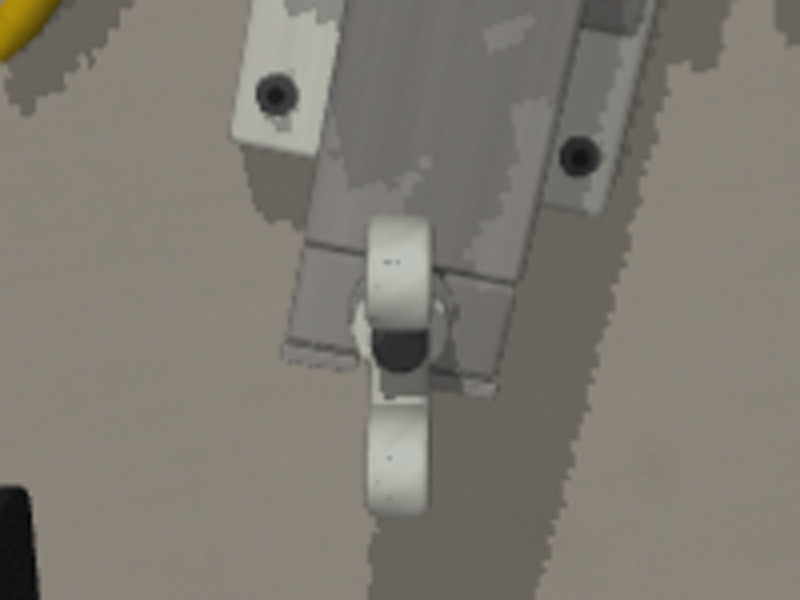

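The nut's wings run upright in the image at column 316, so yaw is aligned. The bolt end is near (316,217), and the strap leans about 11° from the wings.

```bash
python3 - <<'E'
from h import *
f=dict(np.load("w2.npz"));A=R.from_rotvec(f["tcp_rot"]).as_matrix()
for uv,z in [((316,217.3),.0935),((316.2,205),.11),((315.6,245),.11)]:
    b=plane(f,uv,z,f);print(b.round(4),(A.T@(b-f["ee_pos"])).round(4))
print(np.degrees(np.arctan2(A[1,0],A[0,0])),A[:,2])
E
```

```text
[ 0.5036 -0.1408  0.0935] [ 0.001  -0.0029  0.0574]
[ 0.5164 -0.1437  0.11  ] [ 0.0142 -0.0025  0.0409]
[ 0.4916 -0.1384  0.11  ] [-0.0112 -0.0029  0.0409]
-10.921994337063657 [-7.57013001e-04  6.91979880e-05 -9.99999711e-01]
```

servo_tool(series=[{"offset":[0.05,-0.135,0],"rotation":[0,0,0]},{"offset":[0,0,0.8],"rotation":[0,0,0]},{"offset":[0,0,0.8],"rotation":[0,0,0]},{"offset":[0,0,0.8],"rotation":[0,0,0]},{"offset":[0,0,0.8],"rotation":[0,0,0]},{"offset":[0,0,0],"rotation":[0,0,0]},{"offset":[0,0,0],"rotation":[0,0,0]},{"offset":[0,0,0],"rotation":[0,0,0]}], claw=0.3, newtons=20)

```text
clock: 4.05
ee_pos: [0.5051, -0.1407, 0.0884]
tcp_rot: [3.127, -0.302, 0.003]
force: [-0.3, 0.0, 0.5]
width: 0.0258
grasp_force: 0.0
```

```bash
python3 - <<'E'
from bench import r,cams
from h import *
s=r.sense();print(s["ee_pos"],s["tcp_rot"],s["force"],s["ft_torque"],s["width"],s["joint_positions"])
f=cams.grab_frame("wrist");np.savez("w3.npz",tcp_rot=s["tcp_rot"],ee_pos=s["ee_pos"],**f)
im=f["img"]
u=proj(f,[.5035,-.1408,.1],s);print(u)
x,y=[int(v) for v in u];x0=x-100;y0=y-75;print(x0,y0)
c=im[y0:y0+150,x0:x0+200,::-1];cv2.imwrite("pics/w3.png",cv2.resize(c,None,fx=4,fy=4,interpolation=cv2.INTER_CUBIC))
E
```

```text
[ 0.50506154 -0.14069122  0.08835946] [ 3.12653104 -0.30162451  0.00318384] [-0.28247465  0.02974572  0.48357801] [-0.00785616 -0.00252478  0.0854519 ] 0.0257922908891563 [-3.69502860e-01  4.23379213e-02  1.85074559e+00  2.42513828e-05
  1.24641018e+00  1.39363566e+00]
[320.9469746  272.27754518]
220 197
```

View pics/w3.png

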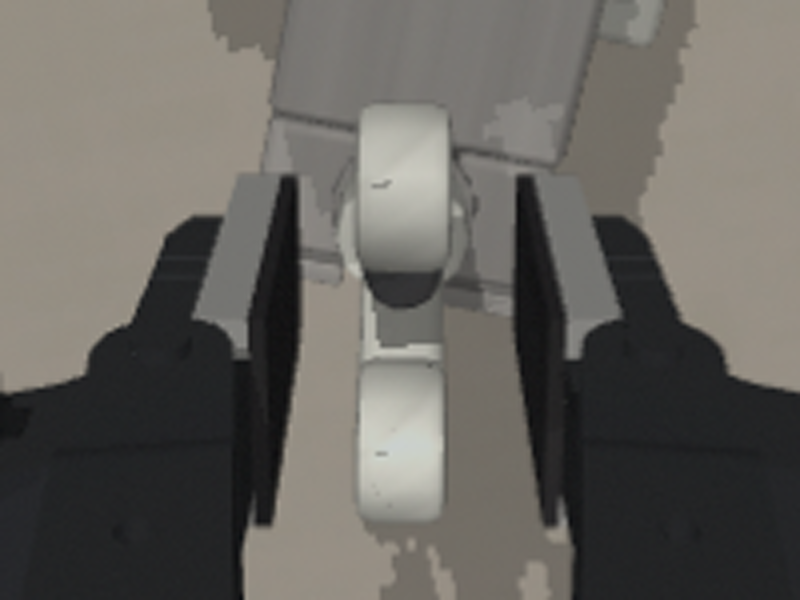

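The pads straddle the nut evenly, with mid-gap at crop column about 408 and the nut at about 402, so it sits some 0.6 mm to the left. I'll nudge over and close gently.

servo_tool(series=[{"offset":[0,-0.03,0.1],"rotation":[0,0,0]},{"offset":[0,0,0],"rotation":[0,0,0]},{"offset":[0,0,0],"rotation":[0,0,0]},{"offset":[0,0,0],"rotation":[0,0,0]},{"offset":[0,0,0],"rotation":[0,0,0]}], claw=0, newtons=20)

```text
clock: 4.6
ee_pos: [0.5051, -0.1401, 0.0859]
tcp_rot: [3.127, -0.303, 0.003]
force: [0.4, 0.1, 5.4]
width: 0.0089
grasp_force: 24.7
```

```bash
python3 - <<'E'
from bench import r
from h import *
f=dict(np.load("w3.npz"));A=R.from_rotvec(f["tcp_rot"]).as_matrix()
for uv,z in [((321,265.3),.0935),((321,222.5),.11),((320,327.5),.105)]:
    b=plane(f,uv,z,f);print(b.round(4),(A.T@(b-f["ee_pos"])).round(4))
s=r.sense();print(s["ee_pos"],s["force"],s["ft_torque"],A[:,2])
E
```

```text
[ 0.5036 -0.1408  0.0935] [-0.0014  0.0004 -0.0051]
[ 0.53  -0.146  0.11 ] [ 0.0255  0.0004 -0.0216]
[ 0.479  -0.1356  0.105 ] [-0.0265 -0.     -0.0167]
[ 0.50508718 -0.14011026  0.0859364 ] [0.38198552 0.09691224 5.35542089] [ 0.02155305 -0.11357158 -0.1135474 ] [ 1.96559310e-03 -7.36606879e-04 -9.99997797e-01]
```

servo_tool(series=[{"offset":[0,0,0],"rotation":[0,0,0]},{"offset":[-0.06,0,0],"rotation":[0,0,0]},{"offset":[0,0,0],"rotation":[0,0,0]},{"offset":[0,0,0],"rotation":[0,0,0]}], claw=0.2)

```text
clock: 5.0
ee_pos: [0.5027, -0.1395, 0.0845]
tcp_rot: [-3.127, 0.302, 0.001]
force: [0.1, -0.5, 0.4]
width: 0.0174
grasp_force: 0.0
```

servo_tool(series=[{"offset":[0,0,0],"rotation":[0,0,0]},{"offset":[0,0,0],"rotation":[0,0,0]},{"offset":[0,0,0],"rotation":[0,0,0]},{"offset":[0,0,0],"rotation":[0,0,-0.3]},{"offset":[0,0,0],"rotation":[0,0,-0.7]}], claw=0, newtons=35)

```text
clock: 5.5
ee_pos: [0.5028, -0.1396, 0.0849]
tcp_rot: [3.139, -0.136, -0.001]
force: [-1.8, -0.1, 1.5]
width: 0.0091
grasp_force: 36.2
```

servo_tool(series=[{"offset":[0,0,-0.008],"rotation":[0,0,-1]},{"offset":[0,0,-0.008],"rotation":[0,0,-1]},{"offset":[0,0,-0.008],"rotation":[0,0,-1]},{"offset":[0,0,-0.008],"rotation":[0,0,-1]},{"offset":[0,0,0],"rotation":[0,0,0]}])

```text
clock: 6.0
ee_pos: [0.5029, -0.1399, 0.0855]
tcp_rot: [3.098, 0.52, -0.0]
force: [-1.9, -1.9, 0.7]
width: 0.0088
grasp_force: 36.1
```

```bash
cat > st.py <<'E'
from bench import r
from h import *
s=r.sense();A=R.from_rotvec(s["tcp_rot"]).as_matrix()
j=np.radians(-21.9);J=np.array([[np.cos(j),np.sin(j),0],[-np.sin(j),np.cos(j),0],[0,0,1]])
print("p",s["ee_pos"].round(4),"yaw",np.degrees(np.arctan2(A[1,0],A[0,0])).round(2),"tz",A[:,2].round(3),"F jig",(J@s["force"]).round(1),"M",s["ft_torque"].round(2),"q6",s["joint_positions"][5].round(2),"w",s["width"].round(4),"t",s["clock"])
print("1mm jig -x in tool units:",(A.T@(J.T@[-.001,0,0])/.02).round(4), "pos in jig rel bolt0 mm",(J@(s["ee_pos"]-[.5036,-.1408,0])*1e3).round(2))
E
python3 st.py
```

```text
Traceback (most recent call last):
  File "st.py", line 5, in <module>
    print("p",s["ee_pos"].round(4),"yaw",np.degrees(np.arctan2(A[1,0],A[0,0])).round(2),"tz",A[:,2].round(3),"F jig",(J@s["force"]).round(1),"M",s["ft_torque"].round(2),"q6",s["joint_positions"][5].round(2),"w",s["width"].round(4),"t",s["clock"])
                                                                                                                                                                                                                   ^^^^^^^^^^^^^^^^
AttributeError: 'float' object has no attribute 'round'
```

servo_tool(series=[{"offset":[0,0,-0.008],"rotation":[0,0,-1]},{"offset":[0,0,-0.008],"rotation":[0,0,-1]},{"offset":[0,0,-0.008],"rotation":[0,0,-1]},{"offset":[0,0,-0.008],"rotation":[0,0,-1]},{"offset":[0,0,-0.008],"rotation":[0,0,-1]},{"offset":[0,0,0],"rotation":[0,0,0]}])

```text
clock: 6.6
ee_pos: [0.5031, -0.14, 0.0864]
tcp_rot: [2.859, 1.3, -0.0]
force: [-1.2, -2.6, -0.5]
width: 0.0091
grasp_force: 36.0
```

```bash
sed -i 's/s\["width"\].round(4)/s["width"]/' st.py; python3 st.py
```

```text
p [ 0.5031 -0.14    0.0864] yaw 48.88 tz [ 0.    -0.001 -1.   ] F jig [-0.2 -2.8 -0.5] M [-0.58  0.17  0.02] q6 0.35 w 0.009121869752795614 t 6.6
1mm jig -x in tool units: [-0.0165 -0.0472 -0.    ] pos in jig rel bolt0 mm [-0.79  0.51 86.42]
```

servo_tool(series=[{"offset":[-0.0165,-0.0472,0],"rotation":[0,0,0]},{"offset":[-0.0165,-0.0472,0],"rotation":[0,0,0]},{"offset":[0,0,0],"rotation":[0,0,0]}])

```text
clock: 6.9
ee_pos: [0.5017, -0.1393, 0.0864]
tcp_rot: [2.86, 1.297, 0.001]
force: [2.3, -5.7, -4.0]
width: 0.0092
grasp_force: 35.8
```

```bash
python3 st.py
```

```text
p [ 0.5017 -0.1393  0.0864] yaw 48.78 tz [ 0.002 -0.001 -1.   ] F jig [ 4.2 -4.5 -4. ] M [-1.05 -0.62  0.08] q6 0.35 w 0.009206598028162736 t 6.9
1mm jig -x in tool units: [-0.0165 -0.0472 -0.0001] pos in jig rel bolt0 mm [-2.3   0.65 86.44]
```

servo_tool(series=[{"offset":[0,0,-0.008],"rotation":[0,0,-1]},{"offset":[0,0,-0.008],"rotation":[0,0,-1]},{"offset":[0,0,-0.008],"rotation":[0,0,-1]},{"offset":[0,0,0],"rotation":[0,0,0]}])

```text
clock: 7.3
ee_pos: [0.5018, -0.1394, 0.0869]
tcp_rot: [2.618, 1.733, 0.001]
force: [3.3, -5.3, -3.5]
width: 0.0094
grasp_force: 35.8
```

```bash
python3 st.py
```

```text
p [ 0.5018 -0.1394  0.0869] yaw 66.98 tz [ 0.002 -0.001 -1.   ] F jig [ 5.  -3.7 -3.5] M [-1.08 -0.68 -0.03] q6 0.03 w 0.009377693751787979 t 7.3
1mm jig -x in tool units: [-0.001  -0.05   -0.0001] pos in jig rel bolt0 mm [-2.19  0.59 86.91]
```

servo_tool(series=[{"offset":[0,0,-0.008],"rotation":[0,0,-1]},{"offset":[0,0,-0.008],"rotation":[0,0,-1]},{"offset":[0,0,-0.008],"rotation":[0,0,-1]},{"offset":[0,0,0],"rotation":[0,0,0]}])

```text
clock: 7.7
ee_pos: [0.5019, -0.1395, 0.0874]
tcp_rot: [2.315, 2.121, 0.001]
force: [3.2, -5.4, -3.2]
width: 0.0089
grasp_force: 35.7
```

```bash
python3 st.py
```

```text
p [ 0.5019 -0.1395  0.0874] yaw 84.98 tz [ 0.002 -0.001 -1.   ] F jig [ 5.  -3.8 -3.2] M [-1.2  -0.81  0.07] q6 -0.28 w 0.008856762373667995 t 7.7
1mm jig -x in tool units: [ 0.0145 -0.0478 -0.0001] pos in jig rel bolt0 mm [-2.11  0.59 87.44]
```

servo_tool(series=[{"offset":[0,0,-0.008],"rotation":[0,0,-1]},{"offset":[0,0,-0.008],"rotation":[0,0,-1]},{"offset":[0,0,-0.008],"rotation":[0,0,-1]},{"offset":[0,0,0],"rotation":[0,0,0]}])

```text
clock: 8.1
ee_pos: [0.502, -0.1395, 0.088]
tcp_rot: [1.955, 2.456, 0.001]
force: [3.5, -6.6, -4.1]
width: 0.009
grasp_force: 35.6
```

```bash
python3 st.py
```

```text
p [ 0.502  -0.1395  0.088 ] yaw 102.98 tz [ 0.002 -0.001 -1.   ] F jig [ 5.7 -4.8 -4.1] M [-1.13 -0.9   0.03] q6 -0.6 w 0.009044461298470589 t 8.1
1mm jig -x in tool units: [ 0.0286 -0.041  -0.0001] pos in jig rel bolt0 mm [-1.98  0.62 87.96]
```

servo_tool(series=[{"offset":[-0.025,-0.018,0],"rotation":[0,0,0]},{"offset":[0.014,-0.02,0],"rotation":[0,0,0]},{"offset":[0,0,0],"rotation":[0,0,0]}])

```text
clock: 8.4
ee_pos: [0.5016, -0.1395, 0.088]
tcp_rot: [1.959, 2.453, 0.002]
force: [5.2, -4.0, -4.9]
width: 0.0087
grasp_force: 35.6
```

```bash
python3 st.py
```

```text
p [ 0.5016 -0.1395  0.088 ] yaw 102.78 tz [ 0.003 -0.001 -1.   ] F jig [ 6.3 -1.7 -4.9] M [-0.9  -1.17  0.06] q6 -0.59 w 0.00870898945100482 t 8.4
1mm jig -x in tool units: [ 0.0284 -0.0411 -0.0001] pos in jig rel bolt0 mm [-2.36  0.46 87.96]
```

servo_tool(series=[{"offset":[0.028,-0.041,0],"rotation":[0,0,0]},{"offset":[0,0,0],"rotation":[0,0,0]},{"offset":[0,0,0],"rotation":[0,0,0]}])

```text
clock: 8.7
ee_pos: [0.5008, -0.1391, 0.088]
tcp_rot: [1.959, 2.453, 0.002]
force: [5.2, -3.0, -5.9]
width: 0.0087
grasp_force: 36.0
```

```bash
python3 st.py
```

```text
p [ 0.5008 -0.1391  0.088 ] yaw 102.78 tz [ 0.003 -0.001 -1.   ] F jig [ 6.  -0.8 -5.9] M [-0.88 -1.4   0.02] q6 -0.59 w 0.008682060252554118 t 8.7
1mm jig -x in tool units: [ 0.0285 -0.0411 -0.0002] pos in jig rel bolt0 mm [-3.2   0.58 88.  ]
```

servo_tool(series=[{"offset":[0,0,0],"rotation":[-0.15,-0.11,0]},{"offset":[0.028,-0.041,0],"rotation":[-0.16,-0.11,0]},{"offset":[0,0,0],"rotation":[0,0,0]},{"offset":[0,0,0],"rotation":[0,0,0]}])

```text
clock: 9.1
ee_pos: [0.4992, -0.1384, 0.0879]
tcp_rot: [1.934, 2.425, 0.019]
force: [4.8, -2.8, -5.1]
width: 0.0091
grasp_force: 35.5
```

```bash
python3 st.py
```

```text
p [ 0.4992 -0.1384  0.0879] yaw 102.82 tz [ 0.038 -0.015 -0.999] F jig [ 5.5 -0.8 -5.1] M [-0.57 -1.    0.05] q6 -0.59 w 0.009112552098935293 t 9.1
1mm jig -x in tool units: [ 0.0285 -0.0411 -0.0021] pos in jig rel bolt0 mm [-4.96  0.58 87.91]
```

servo_tool(series=[{"offset":[0.057,-0.082,0],"rotation":[-0.18,-0.13,0]},{"offset":[0.057,-0.082,0],"rotation":[-0.18,-0.13,0]},{"offset":[0,0,0],"rotation":[0,0,0]}])

```text
clock: 9.4
ee_pos: [0.4954, -0.1369, 0.0876]
tcp_rot: [1.906, 2.389, 0.038]
force: [6.4, -4.0, -8.6]
width: 0.0095
grasp_force: 35.5
```

```bash
python3 st.py
```

```text
p [ 0.4954 -0.1369  0.0876] yaw 102.74 tz [ 0.082 -0.034 -0.996] F jig [ 7.4 -1.3 -8.6] M [-0.66 -1.32 -0.03] q6 -0.59 w 0.009463803229519776 t 9.4
1mm jig -x in tool units: [ 0.0284 -0.0409 -0.0044] pos in jig rel bolt0 mm [-9.07  0.61 87.61]
```

```bash
python3 - <<'E'
from bench import r,cams
from h import *
f=cams.grab_frame("wrist");g=cams.grab_frame("scene")
a=f["img"][190:340,220:420,::-1];b=g["img"][215:300,310:400,::-1]
cv2.imwrite("pics/m.png",np.hstack([cv2.resize(a,(440,330),interpolation=cv2.INTER_CUBIC),cv2.resize(b,(349,330),interpolation=cv2.INTER_CUBIC)]))
E
```

```text
(no output)
```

View pics/m.png

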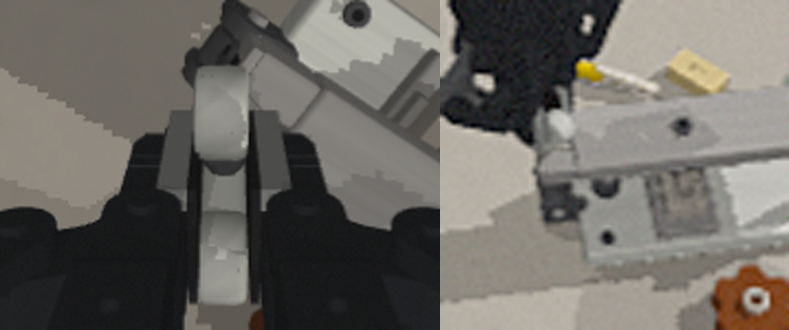

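The pictures show the nut leaning clear of the fork's end, so the bolt is free. I'll continue the arc past 0.3 rad.

servo_tool(series=[{"offset":[0.057,-0.082,0.025],"rotation":[-0.3,-0.21,0]},{"offset":[0.057,-0.082,0],"rotation":[-0.3,-0.21,0]},{"offset":[0.057,-0.082,0],"rotation":[-0.23,-0.16,0]},{"offset":[0.057,-0.082,0],"rotation":[-0.23,-0.16,0]},{"offset":[0.057,-0.082,0],"rotation":[-0.23,-0.16,0]},{"offset":[0,0,0],"rotation":[0,0,0]}])

```text
clock: 10.1
ee_pos: [0.4855, -0.1328, 0.0854]
tcp_rot: [1.807, 2.266, 0.104]
force: [5.1, -2.2, -7.4]
width: 0.0089
grasp_force: 35.3
```

```bash
python3 st.py
```

```text
p [ 0.4855 -0.1328  0.0854] yaw 102.01 tz [ 0.231 -0.094 -0.968] F jig [ 5.6 -0.1 -7.4] M [-0.33 -0.69  0.01] q6 -0.59 w 0.008928777580350588 t 10.1
1mm jig -x in tool units: [ 0.0276 -0.0398 -0.0125] pos in jig rel bolt0 mm [-19.72   0.65  85.41]
```

servo_tool(series=[{"offset":[0.085,-0.123,0.03],"rotation":[-0.335,-0.235,0]},{"offset":[0.085,-0.123,0],"rotation":[-0.335,-0.235,0]},{"offset":[0.085,-0.123,0],"rotation":[-0.335,-0.235,0]},{"offset":[0.085,-0.123,0],"rotation":[-0.335,-0.235,0]},{"offset":[0.085,-0.123,0],"rotation":[-0.335,-0.235,0]},{"offset":[0.085,-0.123,0],"rotation":[-0.335,-0.235,0]},{"offset":[0,0,0],"rotation":[0,0,0]}])

```text
clock: 10.8
ee_pos: [0.4702, -0.1267, 0.0785]
tcp_rot: [1.649, 2.07, 0.196]
force: [15.5, -5.0, -15.6]
width: 0.0088
grasp_force: 34.6
```

```bash
python3 st.py
```

```text
p [ 0.4702 -0.1267  0.0785] yaw 99.34 tz [ 0.452 -0.183 -0.873] F jig [ 16.2   1.2 -15.6] M [-0.21 -1.03  0.12] q6 -0.57 w 0.00884090975960604 t 10.8
1mm jig -x in tool units: [ 0.0249 -0.0359 -0.0244] pos in jig rel bolt0 mm [-36.22   0.65  78.52]
```

servo_tool(series=[{"offset":[0,0,0],"rotation":[0,0,0]},{"offset":[0,0,0],"rotation":[0,0,0]},{"offset":[0,0,-0.5],"rotation":[0,0,0]},{"offset":[0,0,-1],"rotation":[0,0,0]},{"offset":[0,0,-1],"rotation":[0,0,0]},{"offset":[0,0,-1],"rotation":[0,0,0]},{"offset":[0,0,-1],"rotation":[0,0,0]},{"offset":[0,0,0],"rotation":[0,0,0]},{"offset":[0,0,0],"rotation":[0,0,0]}], claw=0.5)

```text
clock: 11.7
ee_pos: [0.4306, -0.1109, 0.1574]
tcp_rot: [1.649, 2.071, 0.194]
force: [0.2, -1.2, 0.2]
width: 0.0429
grasp_force: 0.0
```

```bash
python3 st.py; python3 - <<'E'
from bench import r,cams
from h import *
f=cams.grab_frame("wrist");g=cams.grab_frame("scene")
a=f["img"][:,:,::-1];b=g["img"][205:295,310:430,::-1]
cv2.imwrite("pics/m2.png",np.hstack([cv2.resize(a,(480,300),interpolation=cv2.INTER_AREA),cv2.resize(b,(320,300),interpolation=cv2.INTER_CUBIC)]))
E
```

```text
p [ 0.4306 -0.1109  0.1574] yaw 99.4 tz [ 0.451 -0.183 -0.874] F jig [ 0.7 -1.   0.2] M [ 0.07  0.19 -0.  ] q6 -0.58 w 0.042898195436574915 t 11.7
1mm jig -x in tool units: [ 0.0249 -0.0359 -0.0243] pos in jig rel bolt0 mm [-78.91   0.48 157.42]
```

View pics/m2.png

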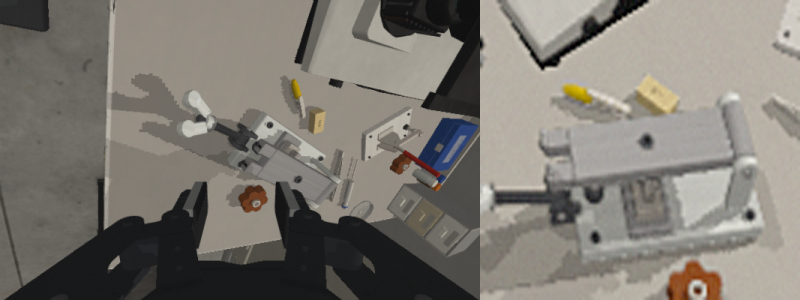

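The pictures show the eyebolt lying folded out flat towards the robot, with the strap still down and the bystanders untouched. Next I straighten the tool and turn it to pinch the strap's sides.

servo_tool(series=[{"offset":[0,0,0],"rotation":[0.66,0.46,0]},{"offset":[0,0,0],"rotation":[0.66,0.46,0]},{"offset":[0,0,0],"rotation":[0.66,0.46,0]},{"offset":[0,0,0],"rotation":[0.66,0.46,0]},{"offset":[0,0,0],"rotation":[0.66,0.46,0]},{"offset":[0,0,0],"rotation":[0.66,0.46,0]},{"offset":[0,0,0],"rotation":[0,0,0]}], claw=1)

```text
clock: 12.5
ee_pos: [0.4307, -0.1112, 0.1556]
tcp_rot: [-1.957, -2.456, 0.004]
force: [0.0, 0.0, 0.4]
width: 0.0855
grasp_force: 0.0
```

servo_tool(series=[{"offset":[0,0,0],"rotation":[0,0,-0.96]},{"offset":[0,0,0],"rotation":[0,0,-0.96]},{"offset":[0,0,0],"rotation":[0,0,-0.96]},{"offset":[0,0,0],"rotation":[0,0,-0.96]},{"offset":[0,0,0],"rotation":[0,0,-0.96]},{"offset":[0,0,0],"rotation":[0,0,-0.96]},{"offset":[0,0,0],"rotation":[0,0,-0.96]},{"offset":[0,0,0],"rotation":[0,0,-0.96]},{"offset":[0,0,0],"rotation":[0,0,-0.96]},{"offset":[0,0,0],"rotation":[0,0,-0.96]}])

```text
clock: 13.5
ee_pos: [0.4299, -0.1107, 0.1569]
tcp_rot: [0.524, 3.093, -0.005]
force: [0.1, 0.3, -0.5]
width: 0.0853
grasp_force: 0.0
```

```bash
cat >> st.py <<'E'
e=J.T@[.005,0,0]+[.5036,-.1408,.0455]
print("to grip, tool units:",(A.T@(e-s["ee_pos"])/.02).round(3),"jig x in tool",(A.T@J.T@[1,0,0]).round(3))
E
python3 st.py
```

```text
p [ 0.4299 -0.1107  0.1569] yaw 160.77 tz [ 0.003 -0.004 -1.   ] F jig [-0.1  0.3 -0.5] M [ 0.02 -0.01 -0.03] q6 -1.6 w 0.08533204833125049 t 13.5
1mm jig -x in tool units: [ 0.0499  0.0023 -0.0002] pos in jig rel bolt0 mm [-79.59   0.5  156.86]
to grip, tool units: [-4.199 -0.209  5.587] jig x in tool [-0.999 -0.047  0.005]
```

servo_tool(series=[{"offset":[0,0,0],"rotation":[0,0,0.45]},{"offset":[-0.84,0,0],"rotation":[0,0,0]},{"offset":[-0.84,0,0],"rotation":[0,0,0]},{"offset":[-0.84,0,0],"rotation":[0,0,0]},{"offset":[-0.84,0,0],"rotation":[0,0,0]},{"offset":[-0.84,0,0.6],"rotation":[0,0,0]},{"offset":[0,0,1],"rotation":[0,0,0]},{"offset":[0,0,1],"rotation":[0,0,0]},{"offset":[0,0,0],"rotation":[0,0,0]},{"offset":[0,0,0],"rotation":[0,0,0]}])

```text
clock: 14.5
ee_pos: [0.5075, -0.1424, 0.1054]
tcp_rot: [0.604, 3.081, -0.004]
force: [-0.1, -0.1, -0.0]
width: 0.0852
grasp_force: 0.0
```

```bash
python3 st.py; python3 - <<'E'
from bench import r,cams
from h import *
f=cams.grab_frame("wrist");cv2.imwrite("pics/w5.png",f["img"][:,:,::-1])
E
```

```text
p [ 0.5075 -0.1424  0.1054] yaw 157.83 tz [ 0.002 -0.003 -1.   ] F jig [-0.  -0.1 -0. ] M [ 0.02  0.02 -0.03] q6 -1.55 w 0.08522810868825069 t 14.5
1mm jig -x in tool units: [ 0.05   -0.0002 -0.0001] pos in jig rel bolt0 mm [  4.22   0.   105.42]
to grip, tool units: [-0.031  0.006  2.996] jig x in tool [-1.     0.005  0.002]
```

View pics/w5.png

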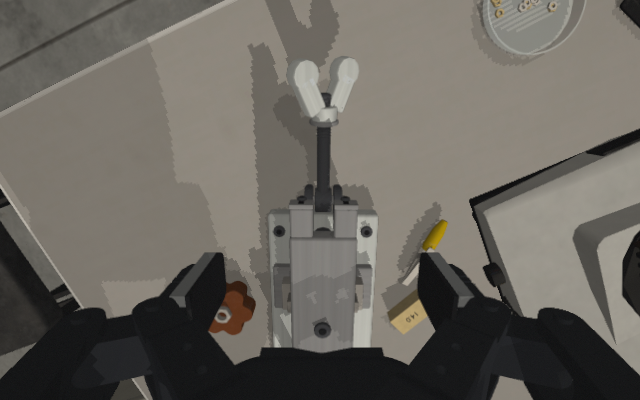

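The strap is centred between the pads (column 323 against 322), and the bolt is folded out straight ahead. I descend and pinch.

servo_tool(series=[{"offset":[0,0,0.6],"rotation":[0,0,0]},{"offset":[0,0,0.8],"rotation":[0,0,0]},{"offset":[0,0,0.8],"rotation":[0,0,0]},{"offset":[0,0,0.8],"rotation":[0,0,0]},{"offset":[0,0,0],"rotation":[0,0,0]},{"offset":[0,0,0],"rotation":[0,0,0]}], claw=0.65)

```text
clock: 15.15
ee_pos: [0.5082, -0.1428, 0.0456]
tcp_rot: [0.604, 3.081, -0.004]
force: [-0.2, -0.1, 0.1]
width: 0.0556
grasp_force: 0.0
```

servo_tool(series=[{"offset":[0,0,0],"rotation":[0,0,0]},{"offset":[0,0,0],"rotation":[0,0,0]},{"offset":[0,0,0],"rotation":[0,0,0]},{"offset":[0,0,0],"rotation":[0,0,0]},{"offset":[0,0,0],"rotation":[0,0,0]}], claw=0.3, newtons=50)

```text
clock: 15.65
ee_pos: [0.5093, -0.1425, 0.0469]
tcp_rot: [0.603, 3.079, -0.003]
force: [-0.6, 6.2, 7.0]
width: 0.0389
grasp_force: 50.1
```

```bash
python3 st.py
```

```text
p [ 0.5093 -0.1425  0.0469] yaw 157.84 tz [ 0.004 -0.003 -1.   ] F jig [-2.9  5.5  7. ] M [ 0.92  0.01 -0.05] q6 -1.55 w 0.038916679973121156 t 15.65
1mm jig -x in tool units: [ 0.05   -0.0002 -0.0002] pos in jig rel bolt0 mm [ 5.95  0.57 46.93]
to grip, tool units: [ 0.048 -0.029  0.072] jig x in tool [-1.     0.005  0.004]
```

servo_tool(series=[{"offset":[-0.03,0,-0.61],"rotation":[0,0,0]},{"offset":[-0.08,0,-0.605],"rotation":[0,0,0]},{"offset":[-0.13,0,-0.595],"rotation":[0,0,0]},{"offset":[-0.185,0,-0.58],"rotation":[0,0,0]},{"offset":[0,0,0],"rotation":[0,0,0]}])

```text
clock: 16.15
ee_pos: [0.517, -0.1457, 0.095]
tcp_rot: [0.603, 3.079, -0.003]
force: [0.3, 4.9, 0.7]
width: 0.0385
grasp_force: 53.0
```

```bash
python3 st.py
```

```text
p [ 0.517  -0.1457  0.095 ] yaw 157.83 tz [ 0.004 -0.003 -1.   ] F jig [-1.5  4.7  0.7] M [ 0.98  0.1  -0.31] q6 -1.55 w 0.03847209850507736 t 16.15
1mm jig -x in tool units: [ 0.05   -0.0002 -0.0002] pos in jig rel bolt0 mm [14.29  0.49 94.95]
to grip, tool units: [ 0.475 -0.024  2.471] jig x in tool [-1.     0.005  0.004]
```

servo_tool(series=[{"offset":[-0.235,0,-0.565],"rotation":[0,0,0]},{"offset":[-0.28,0,-0.54],"rotation":[0,0,0]},{"offset":[-0.33,0,-0.515],"rotation":[0,0,0]},{"offset":[-0.37,0,-0.485],"rotation":[0,0,0]},{"offset":[-0.415,0,-0.45],"rotation":[0,0,0]},{"offset":[-0.45,0,-0.415],"rotation":[0,0,0]},{"offset":[-0.485,0,-0.37],"rotation":[0,0,0]},{"offset":[-0.515,0,-0.33],"rotation":[0,0,0]},{"offset":[0,0,0],"rotation":[0,0,0]},{"offset":[0,0,0],"rotation":[0,0,0]}])

```text
clock: 17.15
ee_pos: [0.5734, -0.1689, 0.1664]
tcp_rot: [0.604, 3.08, -0.003]
force: [4.9, 2.8, -6.1]
width: 0.0385
grasp_force: 53.7
```

```bash
python3 st.py; python3 - <<'E'
from bench import cams
from h import *
g=cams.grab_frame("scene");h=cams.grab_frame("side")
b=g["img"][160:310,290:450,::-1]
cv2.imwrite("pics/m3.png",np.hstack([cv2.resize(b,(480,450),interpolation=cv2.INTER_CUBIC),cv2.resize(h["img"][120:240,280:360,::-1],(300,450),interpolation=cv2.INTER_CUBIC)]))
E
```

```text
p [ 0.5734 -0.1689  0.1664] yaw 157.83 tz [ 0.002 -0.003 -1.   ] F jig [ 3.6  4.4 -6.1] M [ 0.65 -0.7  -0.15] q6 -1.55 w 0.03853292461533887 t 17.15
1mm jig -x in tool units: [ 0.05   -0.0002 -0.0001] pos in jig rel bolt0 mm [ 7.5270e+01 -7.0000e-02  1.6644e+02]
to grip, tool units: [ 3.531e+00 -3.000e-03  6.036e+00] jig x in tool [-1.     0.005  0.003]
```

servo_tool(series=[{"offset":[0,0,0],"rotation":[0,0,0]},{"offset":[0,0,0],"rotation":[0,0,0]},{"offset":[0,0,0],"rotation":[0,0,0]},{"offset":[0,0,-0.5],"rotation":[0,0,0]},{"offset":[0,0,-1],"rotation":[0,0,0]},{"offset":[0,0,-1],"rotation":[0,0,0]},{"offset":[0,0,-1],"rotation":[0,0,0]},{"offset":[0,0,-1],"rotation":[0,0,0]},{"offset":[0,0,0],"rotation":[0,0,0]},{"offset":[0,0,0],"rotation":[0,0,0]}], claw=0.8)

```text
clock: 18.25
ee_pos: [0.5731, -0.1689, 0.2577]
tcp_rot: [0.603, 3.079, -0.005]
force: [0.7, 0.6, 0.0]
width: 0.0684
grasp_force: 0.0
```

```bash
python3 st.py; python3 - <<'E'
from bench import cams
from h import *
g=cams.grab_frame("scene");h=cams.grab_frame("side")
b=g["img"][160:310,290:450,::-1]
cv2.imwrite("pics/m4.png",np.hstack([cv2.resize(b,(480,450),interpolation=cv2.INTER_CUBIC),cv2.resize(h["img"][120:240,280:360,::-1],(300,450),interpolation=cv2.INTER_CUBIC)]))
E
```

```text
p [ 0.5731 -0.1689  0.2577] yaw 157.83 tz [ 0.003 -0.004 -1.   ] F jig [0.4 0.8 0. ] M [0.04 0.01 0.02] q6 -1.55 w 0.06843562886633521 t 18.25
1mm jig -x in tool units: [ 0.05   -0.0002 -0.0002] pos in jig rel bolt0 mm [ 7.5000e+01 -1.6000e-01  2.5768e+02]
to grip, tool units: [ 3.544  0.014 10.594] jig x in tool [-1.     0.005  0.004]
```

View pics/m4.png

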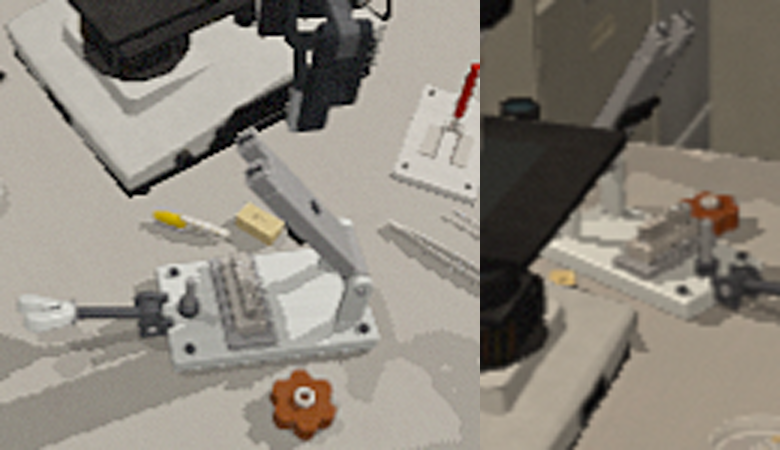

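The strap stands open at about 60°, the bolt is folded out, the gripper is clear, and the bystanders are in place.

```bash
python3 -c "
from bench import job
print(job.hand_in())"
```

```text
the job is handed in; nothing more can be done
None
```

The job is handed in, with no verdict returned: I backed the wing nut off about 114° until the bolt came free, folded the eyebolt out flat and left the strap standing open at about 60°; nothing else looked moved in the last pictures.

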